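# Open the scrap bin by its pedal and let the lid down softly

## Task

I have a pan of silver sweepings for the round pedal bin on the bench: with your fingertips press its pedal right down so the lid stands wide open, and keep it wide open for three seconds while I tip them in. Then ease the pedal up slowly so that the lid comes down gently and fully shut without dropping or slamming, for a puff of air blows the silver dust out. Work the lid by the pedal alone, do not lift, shift or tip the bin, and leave the square bin and everything else on the bench as it is.

Things in the scene. Friction and masses are not known exactly. Their poses are not given: they have to be found in the camera images.
- round_bin: Round pedal bin: brushed-steel drum 170 mm across, 215 mm high, on a black 176 mm base ring; domed steel lid (top 242 mm above the bench) hinged at the back, pedal sticking out low at the front. About 2.2 kg, standing loose on rubber feet. Origin: centre of its underside, on the bench. Its -x points to the front (pedal), +x to the back (hinge), z up.
- round_bin_pad (a point): Centre of the top of the round bin's pedal pad: black rubber, 58 mm wide (bin's y), 44 mm deep (bin's x), 143 mm from the bin's axis towards its -x (55 mm in front of the base ring). 42 mm above the bench when up, 12 mm when down on its stop, on an arc about a pin under the bin's middle. Takes 6 to 10 N at first, less as it opens; the lid's weight pushes it back up. The point moves with the pedal.
- round_bin_pedal (a joint): Round bin's pedal angle: 0 untouched (up), 0.21 rad fully down, its bar meeting the bench. A push rod links it to the lid, which turns 5.5 times as far.
- round_bin_lid (a joint): Angle of the round bin's lid about its rear hinge: 0 shut, 1.15 rad wide open (pedal fully down). It has no damper or latch: if the pedal is let go, it falls shut.
- square_bin: The other pedal bin, not to be used: steel box 170 mm deep (its x), 150 mm wide, 250 mm high, flat lid (top 271 mm), and the same kind of pedal at its front (its -x), pad centre 143 mm from its axis and 42 mm above the bench. Origin: centre of its underside. Either bin may be the left or the right one.
- square_bin_lid (a joint): Angle of the square bin's lid: 0 shut, 1.15 rad wide open.
- jar: Bystander, loose: amber glass jar with a brass screw lid, 54 mm across, 75 mm tall, standing between the two bins. Origin: centre of its underside.
- bench_block: Bystander, loose: flat square steel bench block, 100 x 100 x 22 mm. Origin: centre of its underside.
- bur_stand: Bystander, loose: wooden block 115 x 50 x 30 mm with upright burs, about 65 mm tall in all. Origin: centre of its underside.
- file: Bystander, loose: flat hand file with a wooden handle, 300 mm long, lying flat. Origin: centre of its underside.
- tweezers: Bystander, loose: steel tweezers, 130 mm long, lying flat. Origin: centre of its underside.
- parts_tray: Bystander, loose: low divided tray, 110 x 150 x 28 mm. Origin: centre of its underside.
- bench_pin: Bystander, loose: stepped wooden bench pin, about 160 x 62 x 24 mm. Origin: centre of its underside.

How it is judged:
By the outcome, as a careful person would: the job done as asked, in the order asked, and still so for the second after the job is handed in, with the robot touching nothing.
It also fails if it takes over 54 s, if anything falls off the work surface, if the arm or the gripper's body presses on something with over 40 N, if the wrist force passes 120 N, or if a joint passes its speed limit or range.

## Robot

A 6-joint arm with a two-finger parallel gripper is mounted at the origin on the work surface. World frame = base frame: x ahead of the robot, y to its left, z up, the work surface at z = 0. Lengths are in m, angles in rad, forces in N, time in s.
With the tool pointing down it reaches from about 0.35 to 1 m from the base axis. Payload 7.1 kg.
Tool frame: the origin (TCP) lies between the finger pads; the fingertips stand 22 mm ahead of it and the grasp point (between the pads) lies 3 mm ahead of it; z points along the fingers, y is the line along which they close (so a half turn about z gives the same grasp; the last joint's range is limited). The gripper opens to 85 mm and grips with 20 to 120 N. Pads are 22 mm wide; open, the fingers measure 114 mm over their backs; the gripper's body (76 mm by 85 mm) begins 54 mm behind the grasp point. The pads swing forward as they close: fully open they stand 13 mm farther back than shut.
Start: joints at [-1.349, 0.423, 1.63, -0, 1.089, -0.019], TCP at [0.149, -0.607, 0.253] pointing down, gripper open.
Joint ranges: [-3, 3], [-0.9, 2.11], [0.09, 2.58], [-1.31, 4.45], [0.11, 2.69], [-2.54, 2.54]. Speed limits (rad/s): [2.39, 2.39, 3.01, 3.14, 3.14, 3.14].

## Interface

Orientations are given as a rotation vector (axis times angle).
In Python, from rig import manip gives the robot as it stands. The module is installed in compiled form; this text tells all that it offers. Calls block until the motion is done:
- manip.move_to(position, orientation): joint-space move of the TCP to a pose.
- manip.servo_line(position, orientation=None, rate=0.15): straight line of the TCP; orientation=None keeps the orientation; rate is the mean speed in m/s.
- manip.set_joints(angles): joint-space move.
- manip.command_gripper(opening, f_grip=None): finger opening in m; f_grip is the grip in N (None keeps the last); returns when the fingers have stopped.
- manip.hold(seconds).
- manip.solve_ik(position, orientation): joint angles nearest the present ones, or None.
- manip.camera(name): name is "side" or "top"; returns a dict with "image" (420x560x3 uint8, red, green, blue), "fx", "fy", "cx", "cy" (pixels), "cam_to_world" (4x4, takes a point from camera to world coordinates). Camera axes: x right, y down, z forward; pixel columns grow to the right and rows downward; lengths in m; the calibration is good to about 2 mm. A picture is of the moment at which its call begins. There is no depth.
A pose or a line that the arm cannot do raises manip.IKError and nothing moves.
- manip.sign_off(): hands the job in; it is judged then, once.
Readings, each from a call of its own:
- manip.get_time(): time.
- manip.get_joint_positions(): joint angles.
- manip.get_joint_vel(): joint speeds.
- manip.get_tau(): joint torques, N m.
- manip.get_position(): TCP position.
- manip.get_ee_rot(): TCP orientation.
- manip.get_contact_force(): force on the tool from outside, world axes, zero at the start.
- manip.get_torque(): the same for the moment, N m.
- manip.get_width(): finger opening in m.
- manip.get_grip_force(): force on a finger pad.
Only numpy, scipy, OpenCV 4.12 (cv2) and the standard library are available. Lean on these libraries where they do the work, as an engineer would, in place of code of your own. Each camera call takes 0.05 s, during which the arm holds its last target. There are 200 camera calls.

## Working session

There is one attempt and no reset: what is moved stays moved. The work goes in short steps, each a Python script; the robot and the scene stay as the last script left them, time stands still between calls to the robot, and variables do not carry over. Pictures are saved under pics/ and viewed, at most 10 in all, crops included, and the job is handed in when it is done.

```bash
mkdir -p pics; python3 - <<'E'
from rig import manip
import cv2,numpy as np
for n in("side","top"):
    c=manip.camera(n);cv2.imwrite(f"pics/{n}0.png",c["image"][:,:,::-1])
    np.savez(f"{n}0.npz",**c);print(n,c["fx"],c["cx"],c["cy"],np.round(c["cam_to_world"],3).tolist())
print(manip.get_time(),manip.get_ee_rot(),manip.get_contact_force())
E
```

```text
side 502.9142546449244 276.3135069750881 205.87197197877026 [[-0.285, -0.809, 0.514, -0.275], [-0.958, 0.237, -0.159, 0.269], [0.007, -0.538, -0.843, 1.513], [0.0, 0.0, 0.0, 1.0]]
top 458.3425762604518 278.9840585347479 209.86486600391854 [[-0.006, -0.98, 0.199, 0.259], [-1.0, 0.007, 0.002, 0.021], [-0.003, -0.199, -0.98, 1.53], [0.0, 0.0, 0.0, 1.0]]
0.1 [-3.11753220e+00 -3.77155016e-01  2.16251537e-04] [ 0.36708174 -0.24226773 -0.44008006]
```

View pics/side0.png

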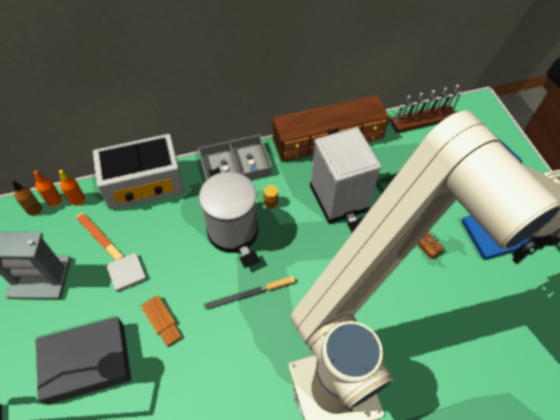

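View pics/top0.png

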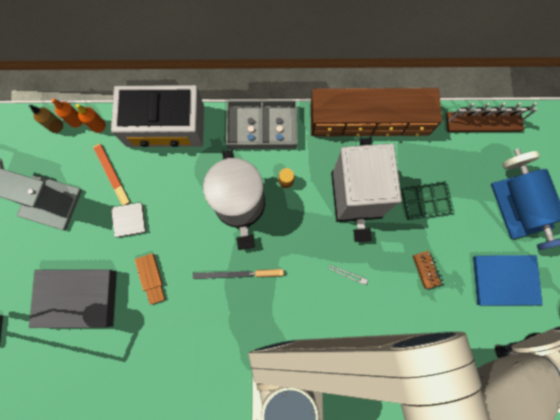

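The round bin is on the left. Its pedal pad is near (246,241) in the top view and (250,257) in the side view. I'll zoom in on both.

```bash
cat > h.py <<'E'
import numpy as np
def ray(c,u,v):
    M=c["cam_to_world"];d=M[:3,:3]@np.array([(u-c["cx"])/c["fx"],(v-c["cy"])/c["fy"],1]);return M[:3,3],d
def plane(c,u,v,z):
    o,d=ray(c,u,v);return o+d*(z-o[2])/d[2]
def tri(a,b):
    (o,d),(p,e)=a,b;s=np.linalg.lstsq(np.c_[d,-e],p-o,rcond=None)[0]
    x,y=o+s[0]*d,p+s[1]*e;return (x+y)/2,np.linalg.norm(x-y)
def proj(c,X):
    M=np.linalg.inv(c["cam_to_world"]);p=M[:3,:3]@X+M[:3,3];return c["fx"]*p[0]/p[2]+c["cx"],c["fy"]*p[1]/p[2]+c["cy"]
E
python3 - <<'E'
import cv2,numpy as np
from h import *
C={n:np.load(n+"0.npz") for n in("side","top")}
P={}
out=[]
for n,(u0,v0) in dict(side=(205,160),top=(200,140)).items():
    im=C[n]["image"][v0:v0+120,u0:u0+80]
    out.append(cv2.resize(im,None,fx=5,fy=5,interpolation=cv2.INTER_CUBIC)[:,:,::-1])
    g=C[n]["image"].max(2)
    m=(g<45).astype(np.uint8)
    k,l,s,ce=cv2.connectedComponentsWithStats(m)
    for i in range(1,k):
        if s[i,4]>60 and u0<ce[i][0]<u0+80 and v0<ce[i][1]<v0+120: print(n,s[i],ce[i])
cv2.imwrite("pics/crop.png",np.hstack(out))
E
```

```text
side [212 221  46  31 200] [241.98 241.94]
side [241 251  19  15 169] [249.96449704 259.24260355]
top [241 198  24  29  94] [255.92553191 215.58510638]
top [238 235  17  14 172] [245.96511628 242.13953488]
```

View pics/crop.png

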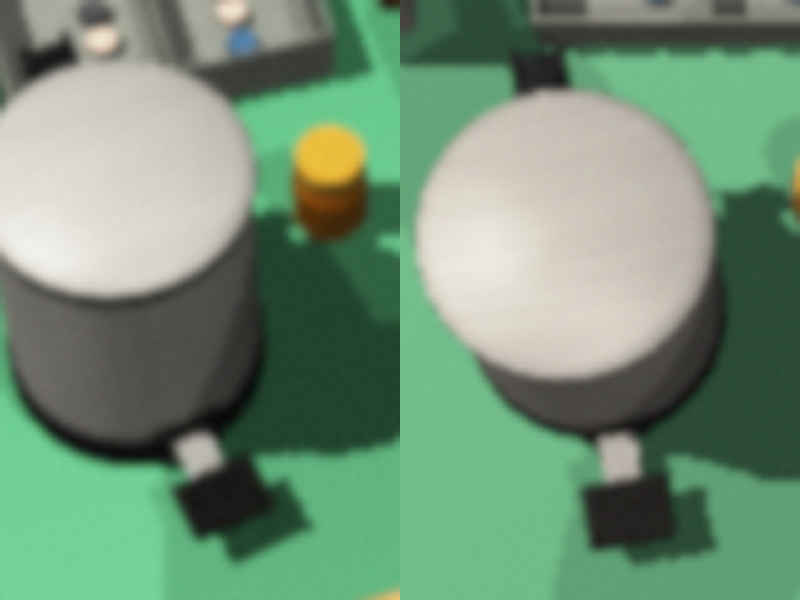

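The left crop is the side view, with the pad at about (250,259). The right crop is the top view, with the pad at about (246,242) and the lid disc centred near (233,187). The silver bar runs from the pad towards the bin.

```bash
python3 - <<'E'
import cv2,numpy as np
from h import *
from rig import manip
from scipy.spatial.transform import Rotation as R
S,T=np.load("side0.npz"),np.load("top0.npz")
print("tri",tri(ray(S,249.96,259.24),ray(T,245.97,242.14)))
for c,u,v in((S,249.96,259.24),(T,245.97,242.14)):print(plane(c,u,v,.04))
a=plane(T,233.2,187,.215);p=plane(T,245.97,242.14,.04)
print("lid centre",a,"side",plane(S,205+130/5-.6,160+182/5,.215),"dist",np.linalg.norm((a-p)[:2]),"yaw",np.arctan2(*(a-p)[1::-1]))
l,r=plane(T,236,238,.042),plane(T,253.6,234.6,.042);print("edge",l,r,np.arctan2(-(r-l)[0],-(r-l)[1])*-1)
for n,c in(("S",S),("T",T)):
    g=c["image"].max(2);k,L,s,ce=cv2.connectedComponentsWithStats((g<45).astype(np.uint8))
    for i in range(1,k):
        if 140<s[i,4]<190 and 240<ce[i][0]<255 and 235<ce[i][1]<265:print(n,cv2.minAreaRect(np.argwhere(L==i)[:,::-1].astype(np.float32)))
# reach test
for yaw in np.arange(-3,3.2,.5):
    for z in(.15,.032):
        q=manip.solve_ik([p[0],p[1],z],(R.from_euler('z',yaw)*R.from_euler('x',np.pi)).as_rotvec());
        print(round(yaw,2),z,None if q is None else np.round(q,2))
E
```

```text
tri (array([0.45484114, 0.13207924, 0.03204135]), np.float64(0.0021246957133082165))
[0.45041143 0.13187766 0.04      ]
[0.45426033 0.13244999 0.04      ]
lid centre [0.59567451 0.15849835 0.215     ] side [0.59035086 0.1505045  0.215     ] dist 0.14379321613865842 yaw 0.18215723666723097
edge [0.46783869 0.16504548 0.042     ] [0.4786942  0.10749829 0.042     ] 0.18644584398301448
S ((249.90000915527344, 259.29998779296875), (12.074767112731934, 15.65247631072998), 63.43495178222656)
T ((245.73077392578125, 242.1538543701172), (11.96308422088623, 15.49317455291748), 78.69007110595703)
-3.0 0.15 [ 0.26  0.37  2.03  0.    0.74 -1.45]
-3.0 0.032 [ 0.26  0.6   2.06  0.    0.48 -1.45]
-2.5 0.15 [ 0.26  0.37  2.03  0.    0.74 -1.95]
-2.5 0.032 [ 0.26  0.6   2.06 -0.    0.48 -1.95]
-2.0 0.15 [ 0.26  0.37  2.03 -0.    0.74 -2.45]
-2.0 0.032 [ 0.26  0.6   2.06 -0.    0.48 -2.45]
-1.5 0.15 None
-1.5 0.032 None
-1.0 0.15 None
-1.0 0.032 None
-0.5 0.15 [0.26 0.37 2.03 0.   0.74 2.33]
-0.5 0.032 [0.26 0.6  2.06 0.   0.48 2.33]
0.0 0.15 [ 0.26  0.37  2.03 -0.    0.74  1.83]
0.0 0.032 [ 0.26  0.6   2.06 -0.    0.48  1.83]
0.5 0.15 [0.26 0.37 2.03 0.   0.74 1.33]
0.5 0.032 [0.26 0.6  2.06 0.   0.48 1.33]
1.0 0.15 [ 0.26  0.37  2.03 -0.    0.74  0.83]
1.0 0.032 [ 0.26  0.6   2.06 -0.    0.48  0.83]
1.5 0.15 [ 0.26  0.37  2.03 -0.    0.74  0.33]
1.5 0.032 [ 0.26  0.6   2.06 -0.    0.48  0.33]
2.0 0.15 [ 0.26  0.37  2.03 -0.    0.74 -0.17]
2.0 0.032 [ 0.26  0.6   2.06 -0.    0.48 -0.17]
2.5 0.15 [ 0.26  0.37  2.03 -0.    0.74 -0.67]
2.5 0.032 [ 0.26  0.6   2.06 -0.    0.48 -0.67]
3.0 0.15 [ 0.26  0.37  2.03  0.    0.74 -1.17]
3.0 0.032 [ 0.26  0.6   2.06 -0.    0.48 -1.17]
```

```bash
cat >> h.py <<'E'
from scipy.spatial.transform import Rotation as R
YAW=.18; ORI=(R.from_euler('z',YAW-np.pi)*R.from_euler('x',np.pi)).as_rotvec()
PAD=np.array([.453,.132]); AX=np.array([np.cos(YAW),np.sin(YAW)])
PT=PAD-.005*AX
E
python3 - <<'E'
from rig import manip
import cv2
from h import *
manip.command_gripper(0.0)
manip.servo_line([.12,-.45,.40],rate=.3)
manip.move_to([*(PT-.01*AX),.33],ORI)
manip.servo_line([*PT,.085],rate=.15)
print(manip.get_time(),manip.get_position(),manip.get_contact_force(),manip.get_width())
o=[]
for n in("side","top"):
    c=manip.camera(n);np.savez(n+"1.npz",**c);o.append(c["image"][100:320,140:340])
cv2.imwrite("pics/above.png",cv2.resize(np.hstack(o),None,fx=2,fy=2)[:,:,::-1])
E
```

```text
5.8917 [0.4485279  0.13123016 0.08560695] [ 0.0651309  -0.15067461 -0.01495108] -0.00016577258166334508
```

View pics/above.png

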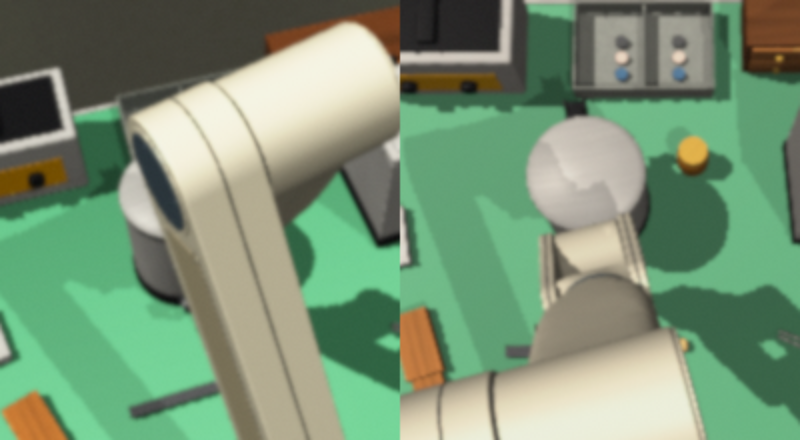

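The top view puts the wrist edge at about (235,212), almost over the lid rim. I'll tilt the tool back towards the robot to clear the lid.

```bash
cat >> h.py <<'E'
def tori(t): # lean top of the tool towards -AX by t
    ax=np.array([-np.sin(YAW),np.cos(YAW),0])
    return (R.from_rotvec(-ax*t)*R.from_rotvec(ORI)).as_rotvec()
def tcp(t,z,back=.006): # TCP for fingertip at height z over pad point
    d=R.from_rotvec(tori(t)).as_matrix()[:,2]
    return np.array([*(PAD-back*AX),z])-.022*d
E
python3 - <<'E'
from rig import manip
from h import *
for t in(.1,.2,.3,.4):
    print(t,R.from_rotvec(tori(t)).as_matrix()[:,2],[None if (q:=manip.solve_ik(tcp(t,z),tori(t))) is None else np.round(q,2) for z in(.065,.042,.008)])
E
```

```text
0.1 [ 0.09822048  0.01787313 -0.99500417] [array([ 0.26,  0.46,  2.13, -0.02,  0.45, -1.47]), array([ 0.26,  0.51,  2.14, -0.02,  0.4 , -1.47]), array([ 0.26,  0.58,  2.14, -0.03,  0.32, -1.46])]
0.2 [ 0.19545957  0.03556769 -0.98006658] [array([ 0.27,  0.44,  2.2 , -0.06,  0.31, -1.42]), array([ 0.27,  0.49,  2.2 , -0.07,  0.25, -1.41]), array([ 0.27,  0.58,  2.2 , -0.11,  0.16, -1.37])]
0.3 [ 0.29074569  0.05290686 -0.95533649] [array([ 0.28,  0.43,  2.26, -0.19,  0.15, -1.29]), None, None]
0.4 [ 0.38312678  0.0697174  -0.92106099] [None, None, array([0.29, 0.61, 2.32, 3.37, 0.19, 1.45])]
```

```bash
python3 - <<'E'
from rig import manip
import cv2
from h import *
t=.17
manip.move_to(tcp(t,.055),tori(t))
print(manip.get_time(),manip.get_position(),manip.get_contact_force())
z=.055
while z>.03:
    z-=.002; manip.servo_line(tcp(t,z),tori(t),rate=.02)
    f=manip.get_contact_force(); print(round(z,3),np.round(f,2))
    if f[2]>2.5:break
print(manip.get_time())
c=manip.camera("top");s=manip.camera("side")
cv2.imwrite("pics/touch.png",cv2.resize(np.hstack([x["image"][100:320,140:340] for x in(s,c)]),None,fx=2,fy=2)[:,:,::-1])
E
```

```text
6.35 [0.44294641 0.13019156 0.07692109] [0.10077462 0.35030871 0.1988509 ]
0.053 [-0.77 -0.98 -0.55]
0.051 [-0.64 -0.04 -0.22]
0.049 [-0.    0.17  0.55]
0.047 [-0.33  0.62  0.5 ]
0.045 [0.1  0.14 0.68]
0.043 [ 0.01 -0.38  5.16]
7.85
```

View pics/touch.png

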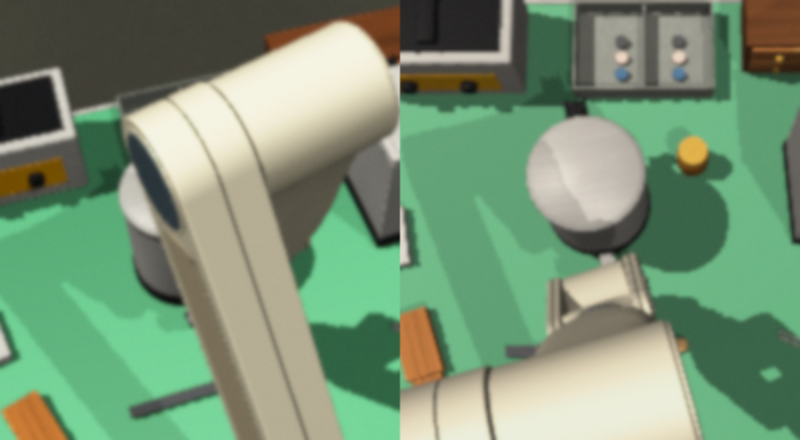

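The wrist now clears the lid, and the fingertips touch the pad at z≈0.043. Next I'll press, check with a picture, hold and release.

```bash
python3 - <<'E'
from rig import manip
import cv2
from h import *
t=.17
def rep(z):
    f=manip.get_contact_force();print(round(z,4),np.round(manip.get_position()[2],4),np.round(f,1));return f[2]
for z in(.035,.025,.016):
    manip.servo_line(tcp(t,z),tori(t),rate=.012);rep(z)
while z>.0065:
    z-=.001;manip.servo_line(tcp(t,z),tori(t),rate=.01)
    manip.hold(.1)
    if rep(z)>16:break
print(manip.get_time())
c=manip.camera("top");s=manip.camera("side")
np.savez("z.npz",z=z)
cv2.imwrite("pics/open.png",cv2.resize(np.hstack([x["image"][100:320,140:340] for x in(s,c)]),None,fx=2,fy=2)[:,:,::-1])
E
```

```text
0.035 0.0567 [-0.8  0.8  3.3]
0.025 0.0467 [-0.1 -0.   3.5]
0.016 0.0377 [1.3 0.3 1.8]
0.015 0.0367 [1.4 0.  1.9]
0.014 0.0356 [ 0.5 -0.1  2.2]
0.013 0.0346 [1.1 0.8 0.5]
0.012 0.0336 [ 1.1 -0.3  0.5]
0.011 0.0328 [-0.4  0.   5.4]
0.01 0.0325 [-4.  -0.  19.8]
12.75
```

View pics/open.png

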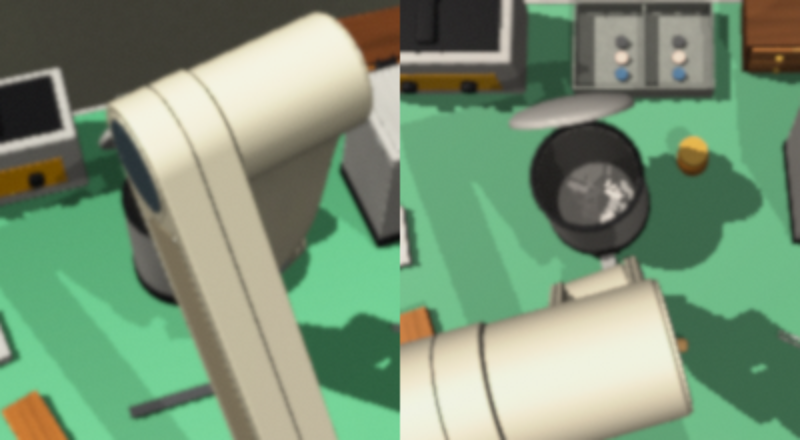

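The top view shows the lid standing wide open and the bin hasn't moved. The pedal is on its stop at about 20 N. I'll hold it there, then ease it up.

```bash
python3 - <<'E'
from rig import manip
import cv2
from h import *
t=.17
manip.hold(3.8)
print(manip.get_contact_force())
manip.servo_line(tcp(t,.037),tori(t),rate=.0045);print(manip.get_time(),manip.get_contact_force())
manip.servo_line(tcp(t,.047),tori(t),rate=.002);print(manip.get_time(),manip.get_contact_force())
manip.servo_line(tcp(t,.075),tori(t),rate=.04)
manip.servo_line(tcp(t,.20,.03),tori(t),rate=.12)
manip.hold(.3)
print(manip.get_time())
c=manip.camera("top");s=manip.camera("side")
cv2.imwrite("pics/end.png",cv2.resize(np.hstack([x["image"][100:320,140:340] for x in(s,c)]),None,fx=2,fy=2)[:,:,::-1])
E
```

```text
[-5.11164068 -2.06058752 19.852474  ]
22.8 [-2.76017956  0.01748468  4.78043283]
26.2833 [ 0.08952313 -0.31063922  0.04964504]
28.6417
```

View pics/end.png

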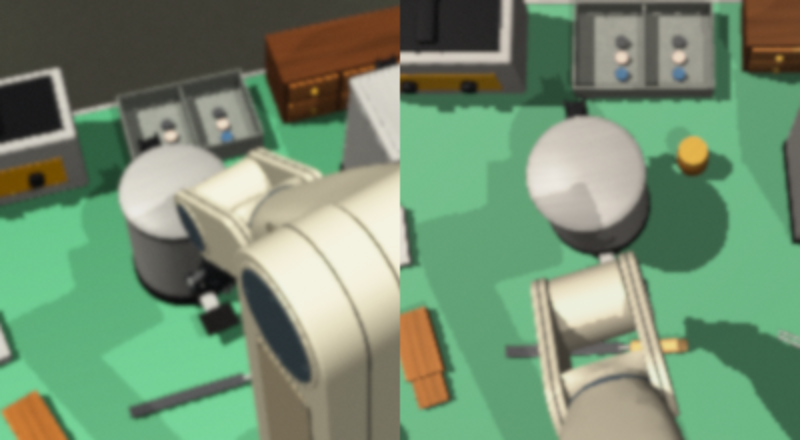

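The lid is fully shut at (586,175), the bin is where it started, and the gripper is clear of everything. I'll hand in now.

```bash
python3 -c "
from rig import manip
print(manip.sign_off())"
```

```text
the job is handed in; nothing more can be done
None
```

The round bin's pedal was pressed to its stop and the lid held wide open for over 3.8 s, then eased fully shut over about 10 s; the final pictures show the bin unmoved and the gripper clear, and the job was handed in at about 29 s.

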